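# Shut the tagged outlet of the bench air box

## Robot

A 6-joint arm with a two-finger parallel gripper is mounted at the origin on the work surface; the furniture and walls round the work are solid. World frame = base frame: x ahead of the robot, y to its left, z up, the work surface at z = 0. Lengths are in m, angles in rad, forces in N, time in s.
With the tool pointing down it reaches from about 0.375 to 0.975 m from the base axis. Payload 3.8 kg.
Tool frame: the origin (TCP) lies midway between the tips of the shut fingers; the grasp point (between the pads) lies bot.grasp_offset behind it (bot.grasp_offset is the distance from the TCP to the grasp point, in m); z points along the fingers, y is the direction in which the jaws open and shut (so a half turn about z gives the same grasp; the last joint's range is limited). The gripper opens to 85 mm and grips with 20 to 120 N. Pads are 22 mm wide; open, the fingers measure 114 mm over their backs; the gripper's body (76 mm by 85 mm) begins 54 mm behind the grasp point. The pads swing forward as they close: fully open they stand 13 mm farther back than shut.
Start: joints at [-1.275, 0.264, 1.604, -0, 1.274, -0.037], TCP at [0.221, -0.638, 0.21] pointing down, gripper open.
Joint ranges: [-2.63, 2.63], [-0.94, 2.18], [0.31, 2.57], [-1.31, 4.45], [0, 2.66], [-2.55, 2.55]. Speed limits (rad/s): [2.57, 2.57, 3.14, 3.14, 3.14, 3.14].

## Interface

Orientations are given as a rotation vector (axis times angle).
In Python, from workcell import read_state, viewer, job, bot gives the robot as it stands.
- The arm moves only by the shell command python3 -m crank 'ROWS' [FORCE]. ROWS is text: rows parted by semicolons, each of 7 numbers parted by spaces: the shift along the tool's x, y, z in mm, then the turn, a rotation vector about the tool's x, y, z in rad, then the closure in counts, from 0 (fully open) to 255 (shut). A call has 1 to 20 rows; each row is the pose to reach, as a shift and turn from the pose commanded when the call began, along the tool's axes at that moment; what a row does not reach only later rows make up. A row lasts 1/8 s, in which the tool goes at most 62.5 mm and 10.7 degrees, less where a joint would pass 70% of its speed; a pose out of reach is approached as far as the arm can. A call with a gripper value outside its range is refused whole. The fingers move at their own pace and stop on an object; FORCE is the grip in N (left out, the last holds). Time passes only in rows, so rows that repeat a pose let the fingers close. It gives the time, the measured TCP pose, the force and the opening at its end, in the units of the state.
- read_state(): the state, without advancing time (a new reading comes with each control period).
- viewer.read_camera(name): name is "scene" or "top" or "wrist"; returns a dict with "pixels" (480x640x3 uint8, red, green, blue), "vertical_fov" (degrees; the focal length in pixels is half the picture's height over the tangent of half this angle, whatever the lens; pixels are square), "cx", "cy" (the principal point, pixels), "k1" (the pictures are not rectified: a ray, as slopes to the right and down, at radius r is drawn at 1 + k1 r^2 times it, then the intrinsics apply), "view" (4x4, takes a point from world to camera coordinates); the wrist camera has in their place "tool_from_camera" (4x4, takes a point from camera to tool coordinates, whose origin is the TCP and whose axes are the flange's). Camera axes: x right, y up, looking along -z (the intrinsics and any distortion apply to the point x, -y, -z); pixel columns grow to the right and rows downward; lengths in m; the calibration is good to about 2 mm. A picture is of the moment at which its call begins: read the wrist's pose just before it. There is no depth.
- job.finish_job(): hands the job in, once; it reports no verdict.
The state is a dict: "time": time; "q": joint angles; "joint_vel": joint speeds; "joint_torque": joint torques, N m; "tool_pos": TCP position; "tcp_rot": TCP orientation; "wrist_force": force on the tool from outside, world axes, zero at the start; "torque": the same for the moment, N m; "width": opening from 0.0 (shut) to 1.0 (fully open).
Only numpy, scipy, OpenCV 4.12 (cv2) and the standard library are available. Lean on these libraries where they do the work, as an engineer would, in place of code of your own. Each camera call takes 0.05 s, during which the arm holds its last target.

## Task

Shut off the tagged outlet of the bench's compressed-air box: push its sliding cover fully back to uncover the two valve levers, then push the lever that carries the round tag a quarter turn to its stop, so that it stands fully crosswise to its pipe. Leave the other lever as it is, leave the cover open so that the shut valve can be seen, and do it all by pushing with the fingertips: pick nothing up and disturb none of the things lying about.

Things in the scene. Friction and masses are not known exactly. Their poses are not given: they have to be found in the camera images.
- air_box: grey sheet-steel box fixed to the bench, 230 (x) x 250 (y) x 87 mm (rail tops); origin under its centre; x from its front (two couplings, a round gauge, out to 26 mm before the front wall) to its back, y to its left. Front half: open bay with two valves, x -111 to -5, y -121 to +121 mm; rear half: fixed deck that the cover slides over. Valve pivots at x = -30, y = +45 and -60 mm.
- cover_flange (a point): middle of the top edge (z about 107 mm) of the upturned flange at the front edge of the grey sheet-metal cover; flange 150 mm long along the box's y, 4 mm thick with a 6 mm rolled edge, rising from the cover plate's top at z = 80 mm. The plate measures 118 x 236 x 4 mm. A fixed parts cabinet, 185 mm high, fills x < 0.35, y > 0.29 m (world) in front of the box at its left.
- cover (a joint): how far the cover has slid back along the box's +x, in m: 0 shut, 0.108 fully open at its stop; it starts almost shut. It slides with about 4 N of friction (plus 6 N per m/s) and stays where it is left.
- tagged_stem (a point): on the upright pivot axis of the TAGGED lever, at z = 60 mm. This lever, the left or the right one, carries a brass disc, 29 mm across, 2 mm thick, lying flat on it, centre 15.5 mm from the pivot, top at z = 69 mm. The other lever is alike but has no disc.
- tagged_grip (a point): middle of the tagged lever's dark grip sleeve, 50 mm from the pivot; the sleeve is 14 mm wide, z = 53 to 67 mm, and reaches from 31 to 67 mm from the pivot. Below it the pipe's top is at z = 38 mm; the valve body, within 24 mm of the pivot, reaches 44 mm (its stem 57 mm).
- lever_tagged (a joint): tagged lever's angle, rad: 0 open, pointing to the box's front (-x) along its pipe; it turns clockwise seen from above, towards the box's left, to its stop at 1.571, shut, pointing along the box's +y. Starts open or nearly so; 0.22 N m of friction (4.5 N at the grip); stays where it is left.
- plain_grip (a point): middle of the grip sleeve of the other lever, which is the same but has no tag; it turns the same way and must stay where it is.
- lever_plain (a joint): angle of the plain lever, as for the tagged one; starts open or partly closed (up to 0.35)
- parts_tin: round grey tin, 52 mm across, 22 mm high, loose on the bench beside the box's right wall, towards its rear corner; origin under its centre
- screwdriver: screwdriver, 140 mm long and 22 mm high, lying loose on the low round turntable to the right of the box; origin under its centre
- movement: black square clock movement, 56 x 56 x 32 mm, loose on the turntable, on the side nearer to the box; origin under its centre

How it is judged:
On the way, in this order (a step that is already met when the one before it is completed fails the run):
1. the cover is pushed fully back (at least 100 of its 108 mm) (value of joint cover above 0.1 m), for 0.2 s.
2. the tagged lever is pushed shut, within 0.1 rad of its stop (value of joint lever_tagged above 1.47 rad), for 0.2 s.
At the end, for the whole second after the job is handed in: The cover stands at least 100 mm back (stop at 108), the tagged lever is at rest within 0.1 rad of its shut stop, and the plain lever's grip is within 10 mm of where it was (value of joint cover above 0.1 m and value of joint lever_tagged above 1.47 rad and velocity of joint lever_tagged below 0.02 rad/s and distance of plain_grip from where it was at the start of the episode below 0.01 m); the robot touches nothing.
It fails at once if the plain lever is turned (its grip moves more than 10 mm) (distance of plain_grip from where it was at the start of the episode above 0.01 m).
It fails at once if the tin, the screwdriver or the clock movement is lifted or moved more than 15 mm (distance of any of parts_tin, screwdriver, movement from where it was at the start of the episode above 0.015 m).
It also fails if it takes over 48 s, if anything falls off the work surface, if the arm or the gripper's body presses on something with over 40 N, if the wrist force passes 120 N, or if a joint passes its speed limit or range.

## Working session

There is one attempt and no reset: what is moved stays moved. The work goes in short steps, Python scripts to look and compute and a shell command to move; the robot and the scene stay as the last step left them, time stands still between calls to the robot, and variables do not carry over. Pictures are saved under pics/ and viewed, and the job is handed in when it is done.

```bash
ls; mkdir -p pics
python3 - <<'E'
from workcell import read_state, viewer, job, bot
import cv2
print(read_state(), bot.grasp_offset)
for n in ["scene","top","wrist"]:
    c=viewer.read_camera(n); cv2.imwrite(f"pics/{n}0.png",c["pixels"][:,:,::-1])
    print(n,{k:v for k,v in c.items() if k!="pixels"})
E
```

```text
pics
{'time': 0.0, 'q': array([-1.27491384e+00,  2.64733700e-01,  1.60537670e+00,  2.65861483e-05,
        1.27368149e+00, -3.69005509e-02]), 'joint_vel': array([ 0.00134131, -0.0004044 ,  0.00106611,  0.00026421,  0.00045748,
        0.00125379]), 'joint_torque': array([-3.61370454e-03, -5.15122426e+01, -3.67316365e+01, -2.52284481e-04,
        1.32242020e-02, -2.73606481e-06]), 'tool_pos': array([ 0.22028686, -0.63722595,  0.20857372]), 'tcp_rot': array([-3.09605168e+00, -5.19951782e-01,  4.06217697e-04]), 'wrist_force': array([-0.23470068, -0.33316458, -0.67980008]), 'torque': array([ 0.05451863, -0.01693806,  0.03717849]), 'width': 0.9980292336845257} 0.0187
scene {'vertical_fov': 46.559305219010795, 'cx': 320.1777317687298, 'cy': 235.88970687507307, 'k1': 0.03714213295267415, 'view': array([[-0.5678452 , -0.82310909, -0.00657716,  0.35602673],
       [ 0.54718707, -0.38343772,  0.74401735, -0.31313495],
       [-0.61492938,  0.41888775,  0.66812792, -0.70137328],
       [ 0.        ,  0.        ,  0.        ,  1.        ]])}
top {'vertical_fov': 51.38233272498455, 'cx': 320.90937034154723, 'cy': 240.24963660481103, 'k1': -0.06330465952758649, 'view': array([[-0.01098221, -0.9998439 , -0.01384103,  0.09071926],
       [ 0.99169621, -0.01266433,  0.12797754, -0.50264338],
       [-0.12813285, -0.01232062,  0.99168048, -0.87127515],
       [ 0.        ,  0.        ,  0.        ,  1.        ]])}
wrist {'vertical_fov': 63.1552612185736, 'cx': 320.589300700924, 'cy': 243.49895147323267, 'k1': -0.05970755013462388, 'tool_from_camera': array([[-7.68021604e-04,  9.50272263e-01,  3.11419391e-01,
         7.96431548e-02],
       [ 9.99999390e-01,  4.82634730e-04,  9.93472945e-04,
         1.32393431e-03],
       [ 7.93767970e-04,  3.11419964e-01, -9.50272054e-01,
        -1.62857595e-01],
       [ 0.00000000e+00,  0.00000000e+00,  0.00000000e+00,
         1.00000000e+00]])}
```

View pics/top0.png

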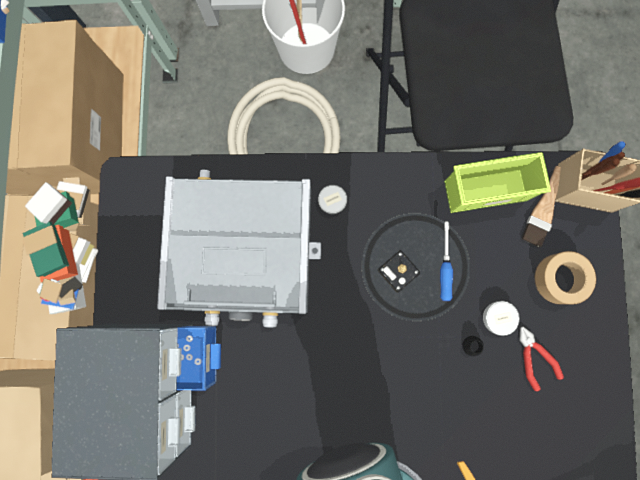

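View pics/scene0.png

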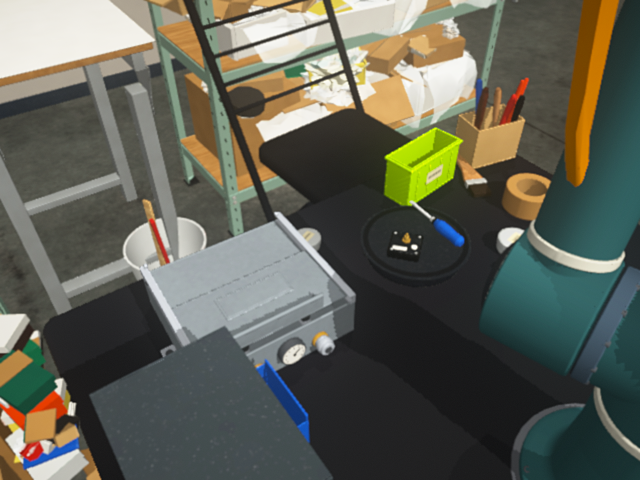

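```bash
cat > h.py <<'E'
import numpy as np, cv2
from workcell import read_state, viewer, job, bot
from scipy.spatial.transform import Rotation as R
def cam(n):
    s=read_state(); c=viewer.read_camera(n)
    if 'view' not in c:
        T=np.eye(4); T[:3,:3]=R.from_rotvec(s['tcp_rot']).as_matrix(); T[:3,3]=s['tool_pos']
        c['view']=np.linalg.inv(T@c['tool_from_camera'])
    return c
def K(c):
    f=240/np.tan(np.radians(c['vertical_fov'])/2)
    return np.array([[f,0,c['cx']],[0,f,c['cy']],[0,0,1.]]),np.array([c['k1'],0,0,0,0.])
F=np.diag([1,-1,-1.])
def proj(c,P):
    k,d=K(c); V=F@c['view'][:3,:3]; t=F@c['view'][:3,3]
    return cv2.projectPoints(np.array(P,float).reshape(-1,3),cv2.Rodrigues(V)[0],t,k,d)[0].reshape(-1,2)
def back(c,uv,z):
    k,d=K(c); p=cv2.undistortPoints(np.array(uv,float).reshape(-1,1,2),k,d).reshape(-1,2)
    V=F@c['view'][:3,:3]; t=F@c['view'][:3,3]
    o=-V.T@t; r=(V.T@np.c_[p,np.ones(len(p))].T).T
    return o+r*((z-o[2])/r[:,2])[:,None]
def save(c,name,roi=None,s=1,pts=()):
    im=c['pixels'][:,:,::-1].copy()
    if roi is None: roi=(0,0,640,480)
    x,y,w,h=roi; im=cv2.resize(im[y:y+h,x:x+w],None,fx=s,fy=s,interpolation=cv2.INTER_CUBIC)
    for u,v in pts: cv2.circle(im,(int((u-x+.5)*s),int((v-y+.5)*s)),2,(0,0,255),-1)
    cv2.imwrite('pics/'+name,im)
E
python3 - <<'E'
from h import *
c=cam('top'); save(c,'t1.png',(145,165,190,170),4)
print(back(c,[[167,178],[310,178],[308,313],[159,310]],.087).round(4))
E
```

```text
[[0.6101 0.3524 0.087 ]
 [0.6057 0.1018 0.087 ]
 [0.3741 0.107  0.087 ]
 [0.3811 0.3596 0.087 ]]
```

View pics/t1.png

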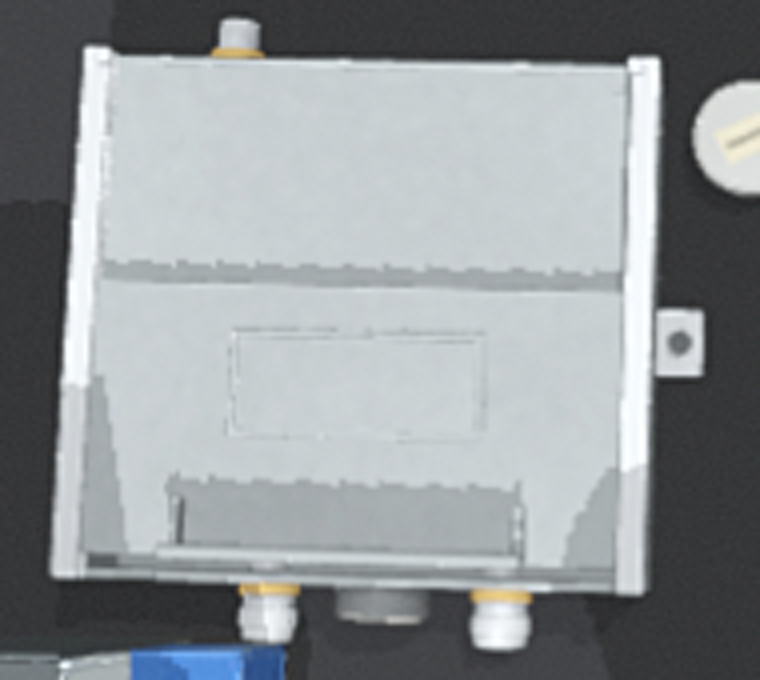

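Run:
```python
from h import *
from scipy.optimize import least_squares
c=cam('top')
g=lambda a:np.array(a,float)/4+[145,165]-.5+.125
uv=g([[85,47],[660,58],[647,594],[50,577]])
W=back(c,uv,.087); print(W.round(4))
L=np.array([[.115,.125],[.115,-.125],[-.115,-.125],[-.115,.125]])
def f(p):
    ct,st=np.cos(p[2]),np.sin(p[2]); return ((L@np.array([[ct,st],[-st,ct]])+p[:2])-W[:,:2]).ravel()
r=least_squares(f,[.5,.23,0]); print(r.x,(r.fun*1000).round(1))
# flange edge ends
print(back(c,g([[160,550],[522,562]]),.107).round(4))
print('tin',back(c,g([[748,138]]),.022),'blue',back(c,[[217,325],[220,345],[217,388],[178,328]],.1).round(3))
print('movement etc',back(c,[[400,270],[447,222],[446,300]],.03).round(3))
```

```text
[[0.613  0.3545 0.087 ]
 [0.6037 0.1025 0.087 ]
 [0.374  0.1098 0.087 ]
 [0.383  0.3629 0.087 ]]
[ 0.49342948  0.23241827 -0.03528213] [-0.3 -1.2  0.2  1.   0.1  1.8 -0.1 -1.5]
[[0.3939 0.3101 0.107 ]
 [0.3878 0.1601 0.107 ]]
tin [[0.58174015 0.06416296 0.022     ]] blue [[0.356 0.257 0.1  ]
 [0.323 0.252 0.1  ]
 [0.254 0.256 0.1  ]
 [0.351 0.322 0.1  ]]
movement etc [[ 0.448 -0.057  0.03 ]
 [ 0.535 -0.146  0.03 ]
 [ 0.393 -0.138  0.03 ]]
```

```bash
cat >> h.py <<'E'
BO=np.array([.4934,.2324]); BY=-.0353
def box(x,y):
    c,s=np.cos(BY),np.sin(BY); return np.array([BO[0]+c*x-s*y,BO[1]+s*x+c*y])
def tobox(w):
    d=np.array(w)[:2]-BO; c,s=np.cos(BY),np.sin(BY); return np.array([c*d[0]+s*d[1],-s*d[0]+c*d[1]])
def row(p,yaw,s=None):
    # yaw: world direction of tool x, tool down
    s=s or read_state(); R0=R.from_rotvec(s['tcp_rot'])
    Rt=R.from_euler('z',yaw)*R.from_euler('x',np.pi)
    return np.r_[R0.inv().apply(np.array(p)-s['tool_pos'])*1000,(R0.inv()*Rt).as_rotvec()].round(3)
def toolyaw(s=None):
    s=s or read_state(); x=R.from_rotvec(s['tcp_rot']).as_matrix()[:,0]; return np.arctan2(x[1],x[0])
E
python3 - <<'E'
from h import *
print(toolyaw()); np.set_printoptions(suppress=True)
for p in [(.42,-.5,.22),(.47,-.2,.22),(.43,.1,.22)]: print(row(p,BY),row(p,np.pi/2+BY))
p=box(-.14,-.035); print(p,row([*p,.21],BY))
E
```

```text
0.33287346810454765
[233.585 -64.859 -10.685  -0.001   0.      0.368] [233.585 -64.859 -10.685  -0.001  -0.001  -1.203]
[ 378.868 -332.053  -10.397   -0.001    0.       0.368] [ 378.868 -332.053  -10.397   -0.001   -0.001   -1.203]
[ 439.092 -628.655  -10.08    -0.001    0.       0.368] [ 439.092 -628.655  -10.08    -0.001   -0.001   -1.203]
[0.35225197 0.20236278] [ 399.059 -750.793    0.049   -0.001    0.       0.368]
```

```bash
python3 -m crank '117 -32 -10 0 0 -0.17 255; 234 -65 -10 0 0 -0.34 255; 234 -65 -10 0 0 -0.5 255; 234 -65 -10 0 0 -0.6 255; 280 -150 -10 0 0 -0.75 255; 330 -240 -10 0 0 -0.9 255; 379 -332 -10 0 0 -1.05 255; 379 -332 -10 0 0 -1.2 255; 379 -332 -10 0 0 -1.2 255; 400 -430 -10 0 0 -1.2 255; 420 -530 -10 0 0 -1.2 255; 439 -628 -10 0 0 -1.2 255; 439 -628 -10 0 0 -1.2 255; 439 -628 -10 0 0 -1.2 255; 439 -628 -10 0 0 -1.2 255; 439 -628 -10 0 0 -1.2 255'
python3 - <<'E'
from h import *
np.set_printoptions(suppress=True)
s=read_state(); print(toolyaw(),s['q'])
for x,z in [(-.14,.21),(-.14,.095),(-.12,.095),(-.01,.095)]: print(row([*box(x,-.045),z],np.pi/2+BY))
E
```

```text
time: 2.25
tool_pos: [0.4302, 0.0988, 0.2199]
tcp_rot: [2.262, 2.18, -0.001]
wrist_force: [0.3, 1.0, -0.9]
width: 0.001
1.533943132343445 [ 0.16981619 -0.1984877   2.06212184 -0.00072827  1.27800037  0.20687956]
[ 90.657 -81.71    9.791   0.      0.001  -0.002]
[ 90.736 -81.722 124.791   0.      0.001  -0.002]
[ 90.767 -61.722 124.793   0.      0.001  -0.002]
[ 90.938  48.278 124.804   0.      0.001  -0.002]
```

```bash
python3 -m crank '45 -40 5 0 0 0 255; 91 -82 10 0 0 0 255; 91 -82 10 0 0 0 255; 91 -82 60 0 0 0 255; 91 -82 95 0 0 0 255; 91 -82 95 0 0 0 255; 91 -82 95 0 0 0 255'
python3 - <<'E'
from h import *
c=cam('wrist'); save(c,'w2.png')
c=cam('top'); save(c,'t2.png',(120,150,220,220),3)
s=read_state(); print(tobox(s['tool_pos']),s['tool_pos'][2])
E
```

```text
time: 3.12
tool_pos: [0.3535, 0.1924, 0.1262]
tcp_rot: [2.265, 2.176, 0.002]
wrist_force: [1.4, 0.4, 0.0]
width: 0.001
[-0.13804661 -0.04416515] 0.12696584577857617
```

View pics/w2.png

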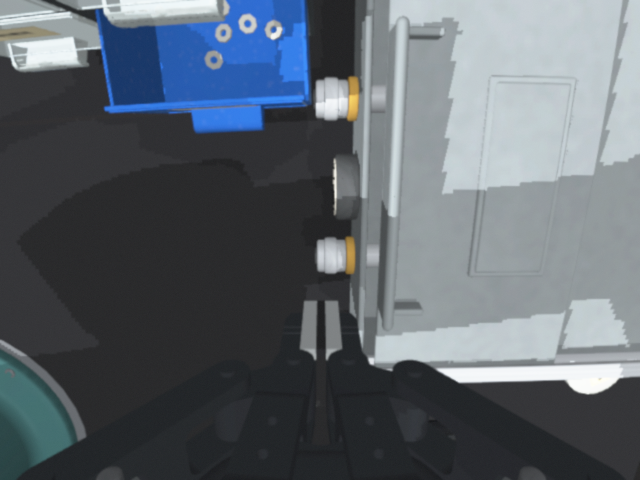

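View pics/t2.png

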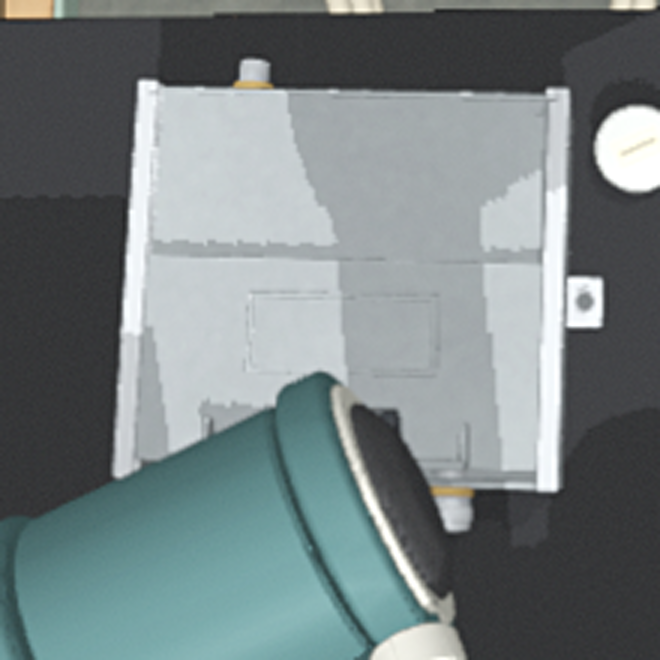

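```bash
python3 -m crank '0 0 16 0 0 0 255; 0 0 31 0 0 0 255; 0 0 31 0 0 0 255; 0 8 31 0 0 0 255; 0 16 31 0 0 0 255; 0 24 31 0 0 0 255; 0 34 31 0 0 0 255; 0 44 31 0 0 0 255; 0 44 31 0 0 0 255'
python3 - <<'E'
from h import *
s=read_state(); print(tobox(s['tool_pos']),s['tool_pos'][2])
c=cam('wrist'); save(c,'w3.png')
E
```

```text
time: 4.35
tool_pos: [0.3967, 0.1914, 0.094]
tcp_rot: [2.264, 2.178, 0.001]
wrist_force: [-0.4, -0.1, -0.6]
width: 0.001
[-0.09517932 -0.04437511] 0.09403539937612931
```

View pics/w3.png

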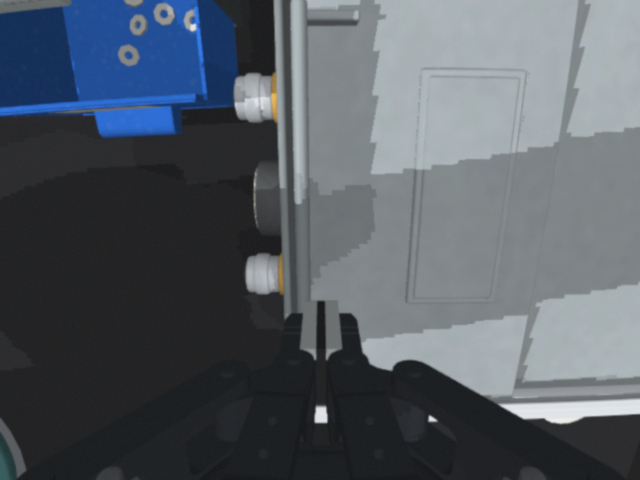

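Run:
```python
from h import *
c=cam('wrist'); s=read_state()
P=[[*box(-.102+d,y),.107] for d in (0,.01) for y in (.075,-.02,-.044,-.075)]
print(proj(c,P).round(0)); print('tip',proj(c,[s['tool_pos']]))
print([tobox(p).round(4) for p in back(c,[[300,50],[302,200],[308,290]],.107)])
save(c,'w3z.png',(220,150,200,200),4)
t=cam('top');save(t,'t3.png',(120,150,220,220),3)
sc=cam('scene');save(sc,'s3.png',(130,190,250,190),3)
```

```text
[[301.  -7.]
 [305. 256.]
 [306. 308.]
 [307. 369.]
 [330.  -7.]
 [330. 256.]
 [329. 308.]
 [329. 369.]]
tip [[319.58436658 295.97849535]]
[array([-0.1026,  0.0568]), array([-0.1028,  0.003 ]), array([-0.101 , -0.0354])]
```

View pics/w3z.png

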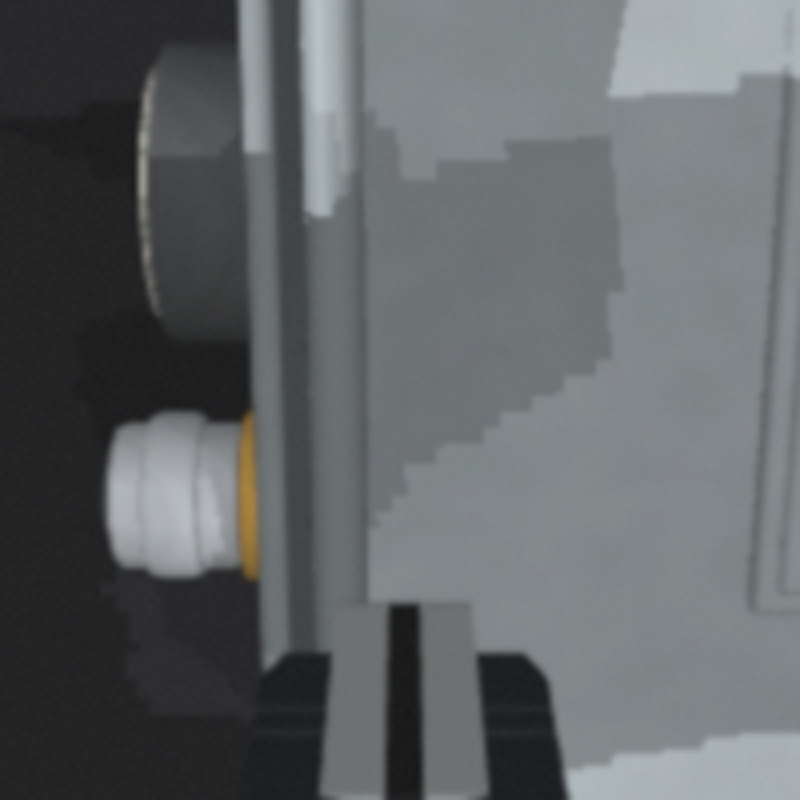

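View pics/s3.png

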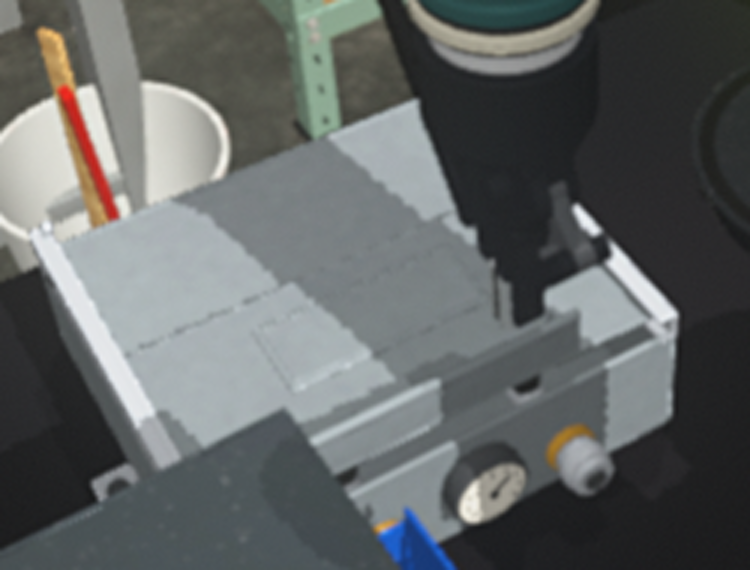

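View pics/t3.png

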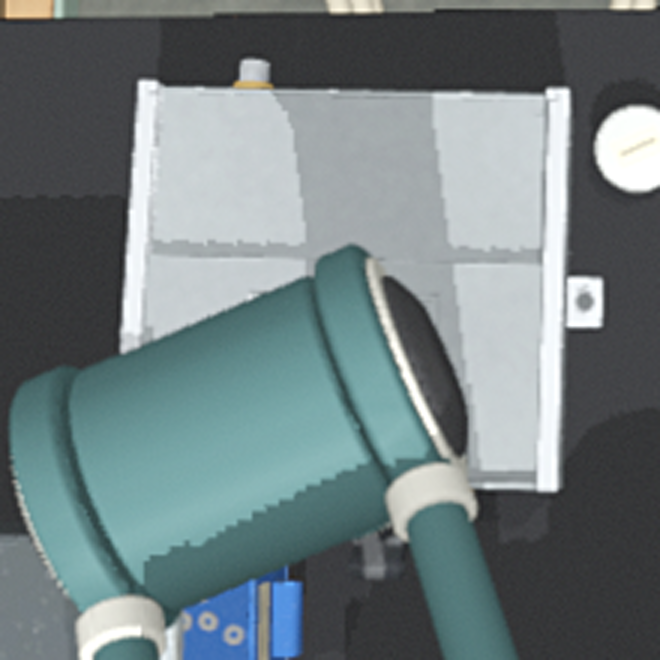

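Run:
```python
from h import *
sc=cam('scene'); s=read_state()
z=lambda p:((p-[130,190]+.5)*3).round(0)
print('tcp',z(proj(sc,[s['tool_pos'],s['tool_pos']+[0,0,.03]])))
for d in (0,.01,.02,.03): print(d,z(proj(sc,[[*box(-.104+d,y),.107] for y in (.075,0,-.075)])).tolist())
print('rails',z(proj(sc,[[*box(x,y),.087] for x,y in ((-.115,-.125),(.115,-.125),(.115,.125))])).tolist())
for d in (0,.01,.02): print('rear',d,z(proj(sc,[[*box(.010+d,y),.08] for y in (.115,-.115)])).tolist())
```

```text
tcp [[517. 349.]
 [515. 306.]]
0 [[293.0, 452.0], [441.0, 380.0], [578.0, 314.0]]
0.01 [[283.0, 437.0], [431.0, 366.0], [567.0, 301.0]]
0.02 [[273.0, 422.0], [420.0, 352.0], [556.0, 288.0]]
0.03 [[264.0, 407.0], [410.0, 339.0], [545.0, 276.0]]
rails [[676.0, 314.0], [447.0, 66.0], [26.0, 233.0]]
rear 0 [[122.0, 364.0], [527.0, 186.0]]
rear 0.01 [[115.0, 351.0], [517.0, 175.0]]
rear 0.02 [[107.0, 338.0], [508.0, 165.0]]
```

Run:
```python
import cv2
im=cv2.imread('pics/scene0.png')[190:380,130:380]; cv2.imwrite('pics/s0z.png',cv2.resize(im,None,fx=3,fy=3,interpolation=cv2.INTER_CUBIC))
```

```text
(no output)
```

View pics/s0z.png

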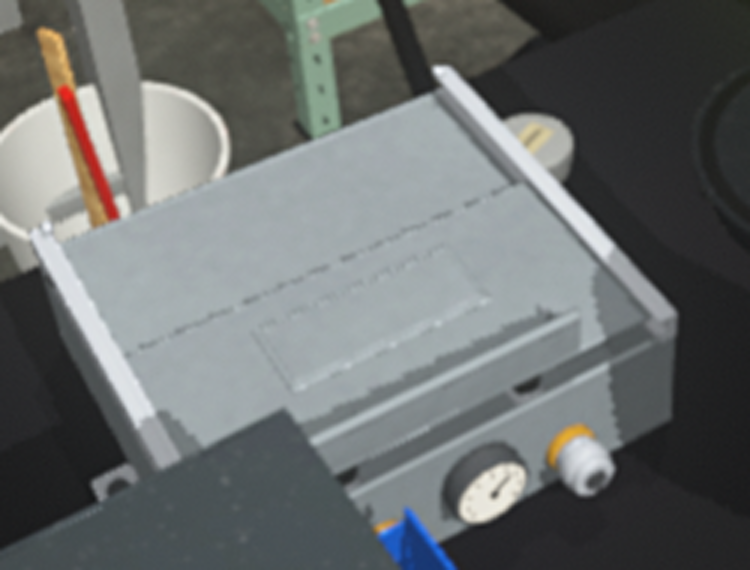

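```bash
python3 -m crank '0 0 -18 0 0 0 255; 0 0 -34 0 0 0 255; 0 0 -34 0 0 0 255; 0 -17 -34 0 0 0 255; 0 -33 -34 0 0 0 255; 0 -33 -34 0 0 0 255;0 -33 -34 0 0 0 255' 
python3 -m crank '0 0 10 0 0 0 255; 0 0 20 0 0 0 255; 0 0 34 0 0 0 255; 0 0 34 0 0 0 255'
python3 - <<'E'
from h import *
s=read_state(); print(tobox(s['tool_pos']),s['tool_pos'][2],s['q'])
sc=cam('scene');save(sc,'s4.png',(130,190,250,190),3)
E
```

```text
time: 5.48
tool_pos: [0.3626, 0.1927, 0.1278]
tcp_rot: [2.262, 2.179, 0.001]
wrist_force: [0.4, -0.3, 0.7]
width: -0.002
time: 5.98
tool_pos: [0.3613, 0.1919, 0.0919]
tcp_rot: [-2.262, -2.178, 0.006]
wrist_force: [-0.8, 0.3, 0.1]
width: -0.0
[-0.1305849  -0.04516702] 0.09187926267657764 [ 4.27270188e-01 -1.40643215e-01  2.26274551e+00  4.52448397e-06
  1.02349208e+00  4.65443304e-01]
```

View pics/s4.png

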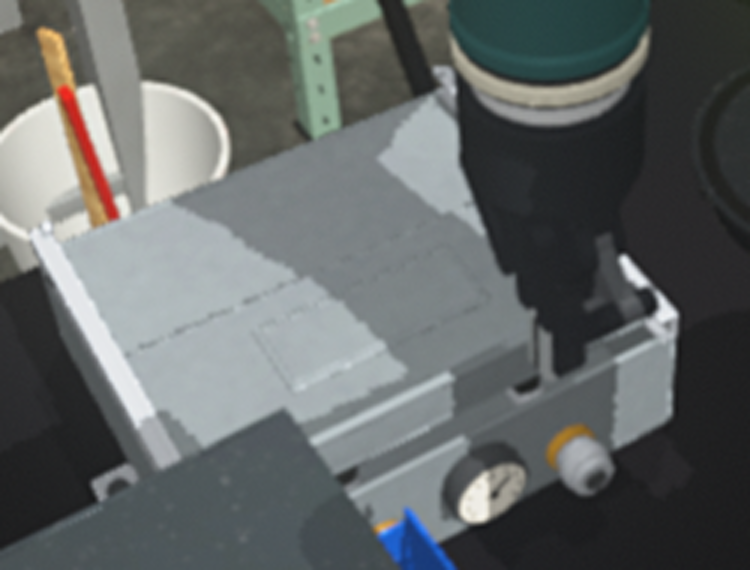

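```bash
python3 -m crank '0 5 0 0 0 0 255; 0 10 0 0 0 0 255; 0 15 0 0 0 0 255; 0 20 0 0 0 0 255; 0 25 0 0 0 0 255; 0 30 0 0 0 0 255; 0 30 0 0 0 0 255'
python3 - <<'E'
from h import *
s=read_state(); print(tobox(s['tool_pos']),s['tool_pos'][2],s['wrist_force'])
sc=cam('scene');save(sc,'s5.png',(130,190,250,190),3)
E
```

```text
time: 6.9
tool_pos: [0.3932, 0.1915, 0.0939]
tcp_rot: [2.264, 2.178, 0.0]
wrist_force: [-0.5, 0.5, 0.8]
width: -0.002
[-0.09873717 -0.04443079] 0.09391014488003113 [-0.49751885  0.5134991   0.81594723]
```

View pics/s5.png

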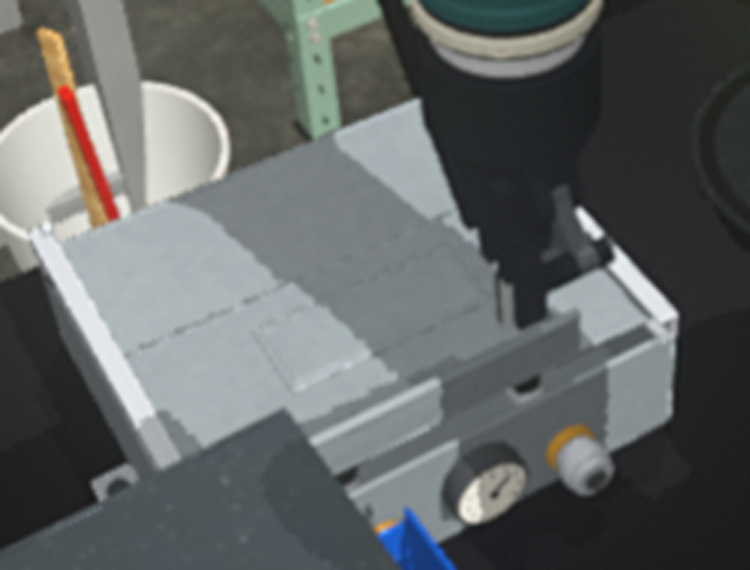

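Run:
```python
from h import *
sc=cam('scene')
z=lambda p:((p-[130,190]+.5)*3).round(0).tolist()
print('s4 tcp',[z(proj(sc,[[.3613,.1919,h]])) for h in (.0919,.1,.107)])
print('s4 corners',[z(proj(sc,[[.3613+a,.1919+b,.0919]])) for a in (-.008,.008) for b in(-.011,.011)])
c=cam('wrist'); save(c,'w5z.png',(260,250,120,120),5)
print(read_state()['tool_pos'],read_state()['time'])
```

```text
s4 tcp [[[556.0, 398.0]], [[555.0, 386.0]], [[555.0, 377.0]]]
s4 corners [[[585.0, 398.0]], [[546.0, 420.0]], [[565.0, 376.0]], [[526.0, 397.0]]]
[0.3925517  0.19143787 0.0937938 ] 7.05
```

View pics/w5z.png

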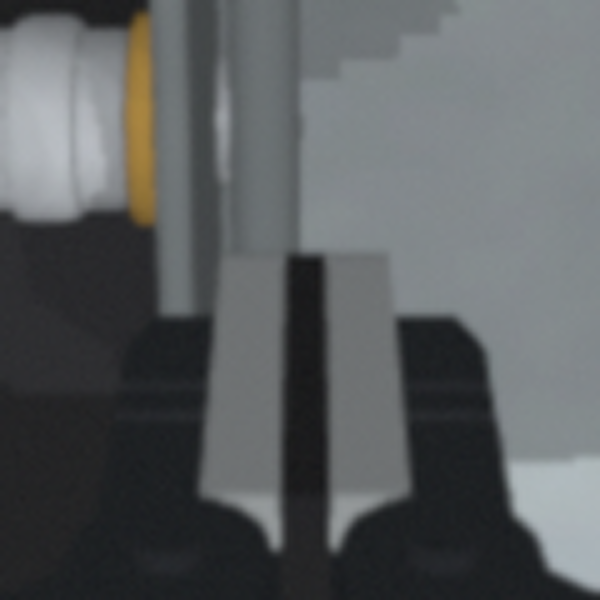

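Run:
```python
from h import *
c=cam('wrist'); Ti=np.linalg.inv(c['tool_from_camera'])
cc=dict(c); cc['view']=Ti
for zz in (0,-.007,-.013,-.018): print(zz,proj(cc,[[x,y,zz] for x in(-.011,.011) for y in(-.008,.008)]).round(0).tolist())
```

```text
0 [[303.0, 317.0], [338.0, 317.0], [303.0, 274.0], [338.0, 274.0]]
-0.007 [[303.0, 325.0], [338.0, 325.0], [302.0, 280.0], [339.0, 280.0]]
-0.013 [[302.0, 332.0], [339.0, 332.0], [301.0, 286.0], [340.0, 286.0]]
-0.018 [[302.0, 338.0], [339.0, 338.0], [301.0, 291.0], [340.0, 291.0]]
```

```bash
python3 -m crank '0 0 -12 0 0 0 255; 0 0 -24 0 0 0 255; 0 -12 -24 0 0 0 255; 0 -24 -24 0 0 0 255; 0 -32 -24 0 0 0 255; 0 -32 -24 0 0 0 255' 
python3 -m crank '0 0 12 0 0 0 255; 0 0 24 0 0 0 255; 0 0 34 0 0 0 255; 0 0 40 0 0 0 255; 0 0 40 0 0 0 255'
python3 - <<'E'
from h import *
s=read_state(); print(tobox(s['tool_pos']),s['tool_pos'][2],s['wrist_force'])
sc=cam('scene');save(sc,'s6.png',(130,190,250,190),3)
E
```

```text
time: 7.85
tool_pos: [0.3596, 0.1926, 0.1174]
tcp_rot: [-2.262, -2.179, 0.001]
wrist_force: [0.1, -0.2, 0.3]
width: 0.002
time: 8.48
tool_pos: [0.3603, 0.1924, 0.0771]
tcp_rot: [-2.263, -2.178, 0.002]
wrist_force: [0.4, 0.4, 0.8]
width: -0.002
[-0.13162546 -0.04464699] 0.0770924522713459 [0.40173652 0.43731334 0.82494417]
```

View pics/s6.png

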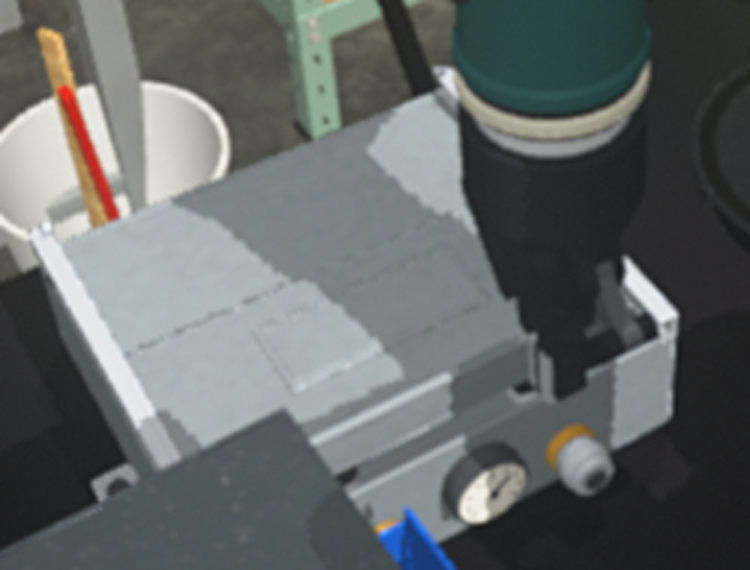

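```bash
python3 -m crank '0 5 0 0 0 0 255; 0 10 0 0 0 0 255; 0 15 0 0 0 0 255; 0 20 0 0 0 0 255; 0 25 0 0 0 0 255; 0 30 0 0 0 0 255'
python3 - <<'E'
from h import *
s=read_state(); print(tobox(s['tool_pos']),s['tool_pos'][2],s['wrist_force'])
sc=cam('scene');save(sc,'s7.png',(130,190,250,190),3)
E
```

```text
time: 9.28
tool_pos: [0.3909, 0.1917, 0.078]
tcp_rot: [-2.263, -2.179, 0.0]
wrist_force: [-4.3, 1.1, 4.8]
width: -0.001
[-0.10095517 -0.04429237] 0.07802640306626646 [-4.31104914  1.11920282  4.81405334]
```

View pics/s7.png

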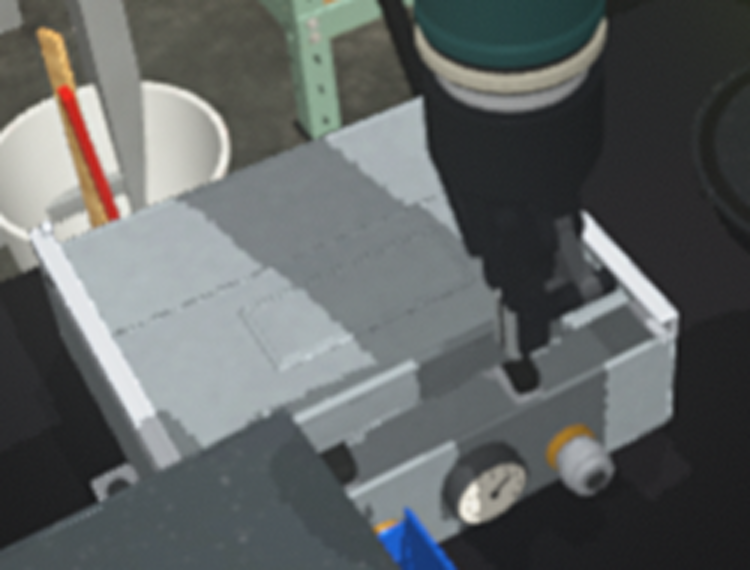

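```bash
python3 -m crank '0 8 0 0 0 0 255; 0 16 0 0 0 0 255; 0 24 0 0 0 0 255; 0 32 0 0 0 0 255; 0 40 0 0 0 0 255; 0 48 0 0 0 0 255; 0 56 0 0 0 0 255; 0 64 0 0 0 0 255; 0 72 0 0 0 0 255;0 80 0 0 0 0 255;0 80 0 0 0 0 255'
python3 -m crank '0 3 0 0 0 0 255; 0 6 0 0 0 0 255; 0 9 0 0 0 0 255'
python3 - <<'E'
from h import *
s=read_state(); print(tobox(s['tool_pos']),s['tool_pos'][2],s['wrist_force'])
sc=cam('scene');save(sc,'s8.png',(130,190,250,190),3)
E
```

```text
time: 10.7
tool_pos: [0.472, 0.1885, 0.0779]
tcp_rot: [2.262, 2.178, 0.002]
wrist_force: [-1.5, -0.0, 1.5]
width: -0.001
time: 11.08
tool_pos: [0.4735, 0.1882, 0.0775]
tcp_rot: [-2.258, -2.172, 0.016]
wrist_force: [-24.2, 3.1, 21.9]
width: -0.003
[-0.01832033 -0.04485667] 0.07753908743770868 [-24.23895194   3.12979996  21.86210914]
```

View pics/s8.png

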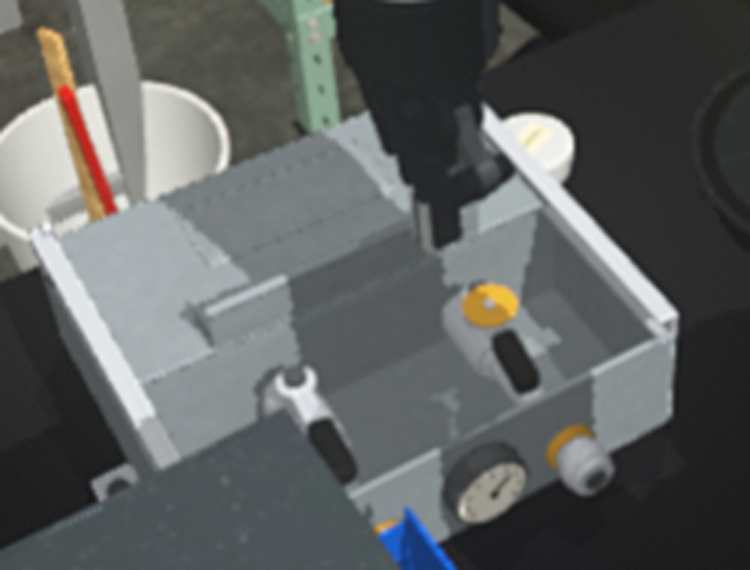

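```bash
python3 -m crank '0 -10 0 0 0 0 255; 0 -20 -5 0 0 0 255; 0 -25 -30 0 0 0 255; 0 -25 -60 0 0 0 255; 0 -25 -60 0 0 0 255; 0 -25 -60 0 0 0 255'
python3 - <<'E'
from h import *
s=read_state(); print(tobox(s['tool_pos']),s['tool_pos'][2],s['wrist_force'])
sc=cam('scene');save(sc,'s9.png',(130,190,250,190),3)
c=cam('wrist'); save(c,'w9.png')
E
```

```text
time: 11.88
tool_pos: [0.4545, 0.1889, 0.1374]
tcp_rot: [2.263, 2.179, -0.0]
wrist_force: [-0.2, 0.4, 0.1]
width: -0.0
[-0.03735953 -0.04487886] 0.13738284095074363 [-0.19447239  0.41458646  0.1371415 ]
```

View pics/s9.png

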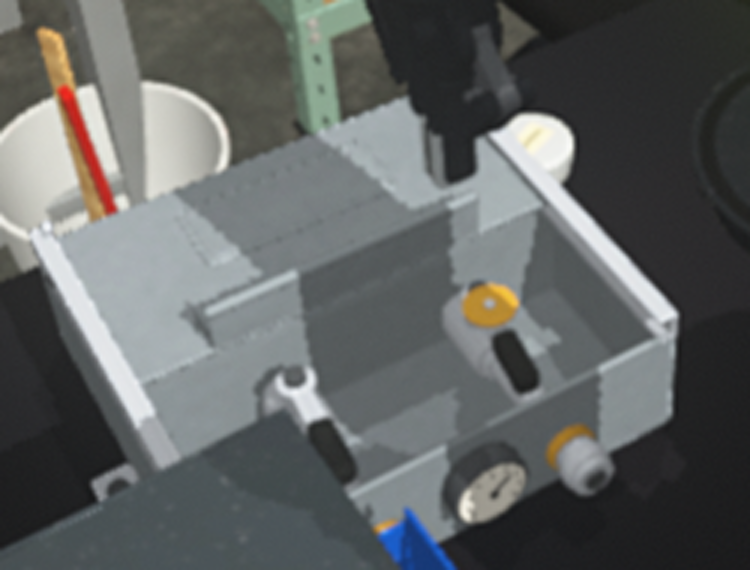

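View pics/w9.png

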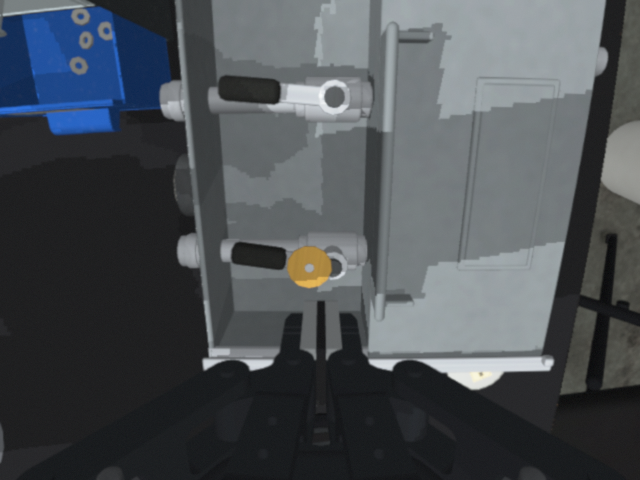

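Run:
```python
from h import *
c=cam('wrist'); 
print('stem/disc/grip',[tobox(p).round(4) for p in back(c,[[336,267],[309,267],[258,256]],.065)])
print('plain',[tobox(p).round(4) for p in back(c,[[334,97],[249,89]],.065)])
print('flange',[tobox(p).round(4) for p in back(c,[[391,40],[380,300]],.107)])
print('model',proj(c,[[*box(-.03,-.06),.06],[*box(-.08,-.06),.067],[*box(-.03,.045),.06]]).round(0))
s=read_state(); sc=cam('scene'); z=lambda p:((p-[130,190]+.5)*3).round(0).tolist()
print('tcp scene',[z(proj(sc,[s['tool_pos']+[0,0,d]])) for d in (0,.01,.02)])
print('tip corners',[z(proj(sc,[s['tool_pos']+[a,b,.0]])) for a in (-.015,-.008,.008,.015) for b in(-.011,.011)])
```

```text
stem/disc/grip [array([-0.0282, -0.0592]), array([-0.0456, -0.0591]), array([-0.0782, -0.0515])]
plain [array([-0.0302,  0.0442]), array([-0.0782,  0.0488])]
flange [array([-0.006 ,  0.0668]), array([-0.0057, -0.0619])]
model [[333. 265.]
 [255. 270.]
 [334.  96.]]
tcp scene [[[453.0, 213.0]], [[451.0, 198.0]], [[450.0, 183.0]]]
tip corners [[[488.0, 222.0]], [[449.0, 240.0]], [[481.0, 213.0]], [[442.0, 232.0]], [[463.0, 194.0]], [[424.0, 213.0]], [[456.0, 186.0]], [[417.0, 204.0]]]
```

```bash
cat >> h.py <<'E'
def rowt(p,th,s=None,yaw=np.pi/2+BY):
    s=s or read_state(); R0=R.from_rotvec(s['tcp_rot'])
    Rt=R.from_euler('z',yaw)*R.from_euler('x',np.pi)*R.from_rotvec([th,0,0])
    return np.r_[R0.inv().apply(np.array(p)-s['tool_pos'])*1000,(R0.inv()*Rt).as_rotvec()].round(3)
def tip(s=None):
    s=s or read_state(); z=R.from_rotvec(s['tcp_rot']).as_matrix()[:,2]; t=s['tool_pos']-.025*z
    return np.r_[tobox(t),t[2]]
E
python3 - <<'E'
from h import *
print(rowt([*box(-.065,-.09),.13],-.35))
sc=cam('scene'); z=lambda p:((p-[130,190]+.5)*3).round(0).tolist()
print('flange scene',[(d,z(proj(sc,[[*box(d,y),.107] for y in(.075,-.075)]))) for d in (-.01,-.005,0,.005)])
E
python3 -m crank '-20 -12 2 -0.12 0 0 255; -45 -28 5 -0.25 0 0 255; -45 -28 7 -0.35 0 0 255; -45 -28 7 -0.35 0 0 255; -45 -28 7 -0.35 0 0 255'
python3 - <<'E'
from h import *
s=read_state(); print(tobox(s['tool_pos']),s['tool_pos'],tip())
np.set_printoptions(suppress=True)
print(rowt([*box(-.065,-.09),.0285],-.35))
c=cam('wrist'); save(c,'w10.png')
c=cam('scene'); save(c,'s10.png',(130,190,250,190),3)
E
```

```text
[-4.5051e+01 -2.6874e+01  6.6450e+00 -3.5200e-01  1.0000e-03 -3.0000e-03]
flange scene [(-0.01, [[207.0, 319.0], [479.0, 199.0]]), (-0.005, [[203.0, 312.0], [475.0, 194.0]]), (0, [[199.0, 305.0], [470.0, 188.0]]), (0.005, [[195.0, 299.0], [465.0, 183.0]])]
time: 12.75
tool_pos: [0.4259, 0.1457, 0.1317]
tcp_rot: [2.067, 1.99, 0.352]
wrist_force: [-0.9, -0.2, 0.1]
width: 0.0
[-0.06444049 -0.08899874] [0.42585865 0.14573098 0.13166629] [-0.07301039 -0.08899157  0.15515154]
[ -1.056 -35.888  96.724  -0.      0.     -0.002]
```

View pics/w10.png

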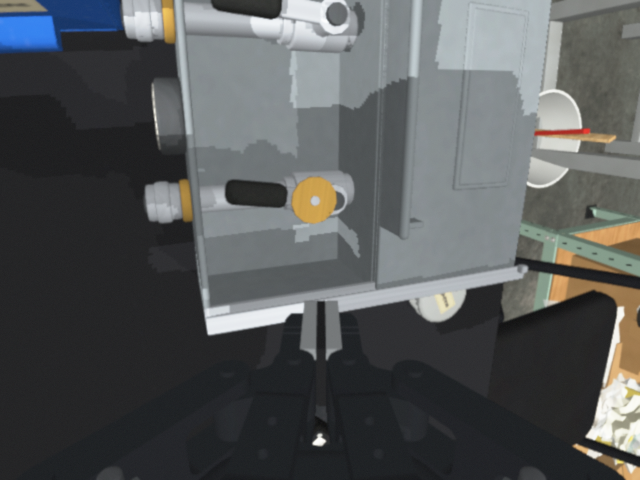

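View pics/s10.png

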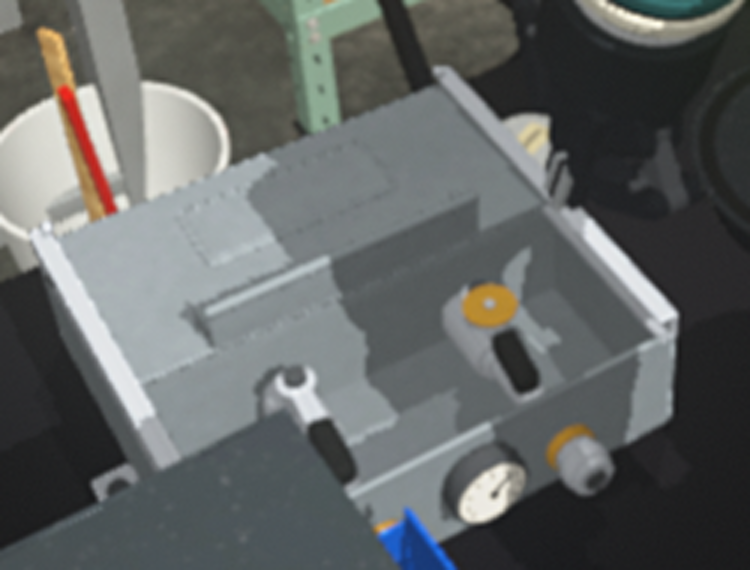

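Run:
```python
from h import *
s=read_state(); sc=cam('scene'); z=lambda p:((p-[130,190]+.5)*3).round(0).tolist()
Z=R.from_rotvec(s['tcp_rot']).as_matrix()[:,2]
print([(d,z(proj(sc,[s['tool_pos']-d*Z]))) for d in (-.02,0,.01,.02,.025,.04)])
save(sc,'s11.png',(270,190,140,120),5)
```

```text
[(-0.02, [[551.0, 235.0]]), (0, [[558.0, 216.0]]), (0.01, [[561.0, 206.0]]), (0.02, [[565.0, 197.0]]), (0.025, [[567.0, 191.0]]), (0.04, [[572.0, 176.0]])]
```

View pics/s11.png

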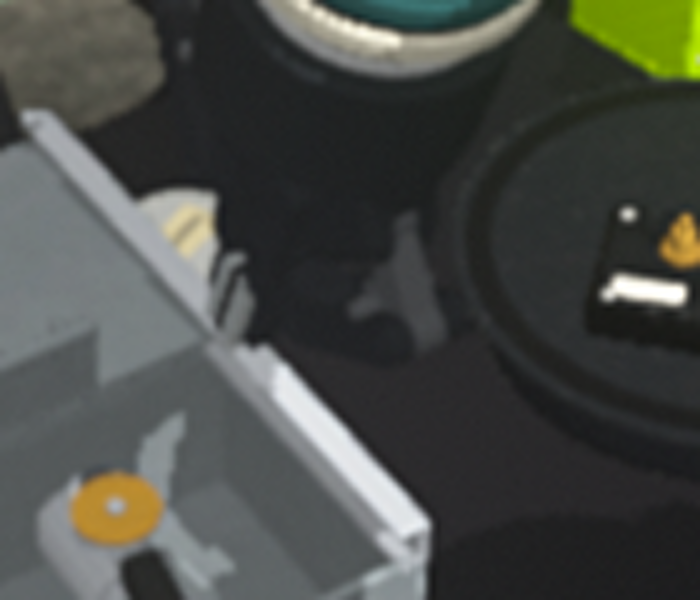

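```bash
python3 -m crank '0 -9 24 0 0 0 255; 0 -18 48 0 0 0 255; 0 -24 66 0 0 0 255; 0 -30 80 0 0 0 255;0 -30 80 0 0 0 255'
python3 - <<'E'
from h import *
s=read_state(); print(tobox(s['tool_pos']),s['tool_pos'],tip(),s['wrist_force'])
np.set_printoptions(suppress=True)
print(rowt([*box(-.065,-.09),.0285],-.35))
c=cam('wrist'); save(c,'w12.png')
c=cam('scene'); save(c,'s12.png',(270,190,140,120),5)
E
```

```text
time: 13.52
tool_pos: [0.4238, 0.1448, 0.0441]
tcp_rot: [2.068, 1.991, 0.347]
wrist_force: [0.7, -0.3, -0.0]
width: 0.001
[-0.06649991 -0.09000412] [0.42376503 0.14479891 0.04412763] [-0.07499193 -0.08994117  0.06764107] [ 0.72858037 -0.26206786 -0.01213567]
[ 0.033 -3.898 15.208 -0.003  0.003 -0.002]
```

View pics/w12.png

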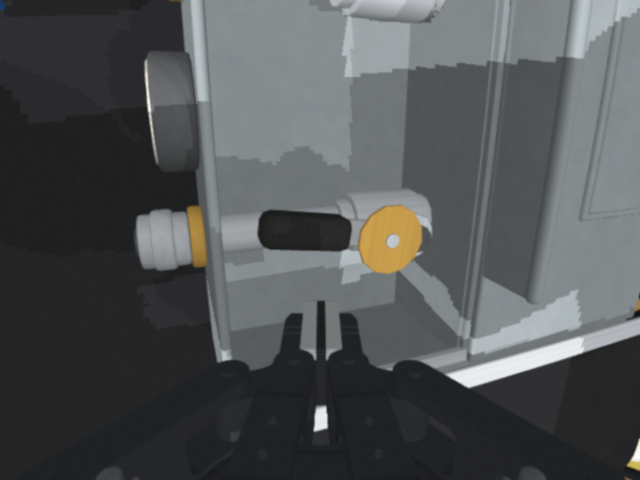

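View pics/s12.png

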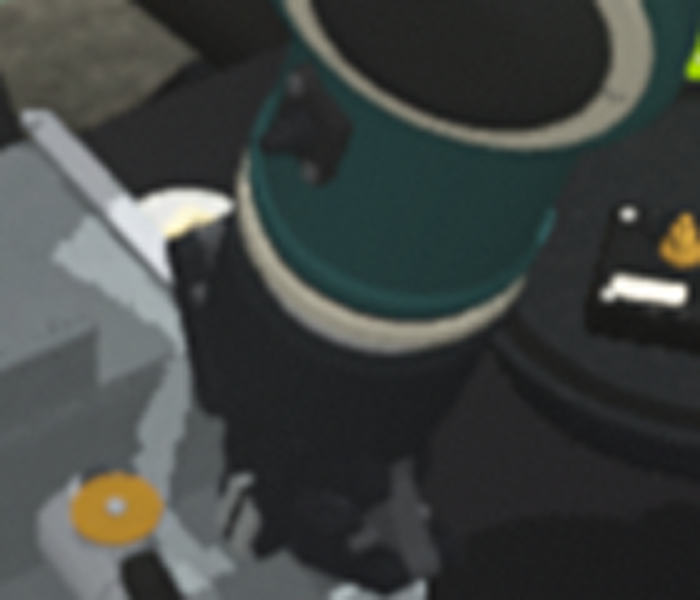

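```bash
python3 -m crank '0 -2 8 0 0 0 255; 0 -4 15 0 0 0 255; 0 -4 15 0 0 0 255'
python3 - <<'E'
from h import *
s=read_state(); print(tobox(s['tool_pos']),s['tool_pos'],tip(),s['wrist_force'])
np.set_printoptions(suppress=True)
P=np.array([-.03+.0086,-.06])
for a,r,o in [(.0,.045,.022),(.25,.045,.018),(.5,.046,.017),(.75,.047,.016),(1,.048,.0155),(1.25,.05,.015),(1.4,.05,.014),(1.571,.05,.013),(1.571,.05,.008)]:
    q=P+r*np.array([-np.cos(a),np.sin(a)])-o*np.array([np.sin(a),np.cos(a)])
    print(a,q.round(4),rowt([*box(*q),.0285],-.35))
E
```

```text
time: 14.0
tool_pos: [0.425, 0.1449, 0.0291]
tcp_rot: [2.067, 1.99, 0.35]
wrist_force: [-0.3, 0.5, -0.4]
width: 0.002
[-0.06530905 -0.08985945] [0.42496025 0.14490146 0.02913476] [-0.07384578 -0.08981959  0.05263206] [-0.25470278  0.46717115 -0.38862113]
0.0 [-0.0664 -0.082 ] [ 7.857 -1.26   0.212 -0.002  0.002 -0.002]
0.25 [-0.0695 -0.0663] [23.541 -4.168 -0.856 -0.002  0.002 -0.002]
0.5 [-0.0699 -0.0529] [36.982 -4.636 -1.037 -0.002  0.002 -0.002]
0.75 [-0.0667 -0.0397] [50.186 -1.637  0.043 -0.002  0.002 -0.002]
1 [-0.0604 -0.028 ] [61.889  4.274  2.182 -0.002  0.002 -0.002]
1.25 [-0.0514 -0.0173] [72.617 12.686  5.23  -0.002  0.002 -0.002]
1.4 [-0.0437 -0.0131] [76.812 19.919  7.855 -0.002  0.002 -0.002]
1.571 [-0.0344 -0.01  ] [79.947 28.658 11.027 -0.002  0.002 -0.002]
1.571 [-0.0294 -0.01  ] [79.96  33.357 12.735 -0.002  0.002 -0.002]
```

```bash
python3 -m crank '8 -1 0 0 0 0 255; 15 -3 0 0 0 0 255; 23 -4 -1 0 0 0 255; 30 -4 -1 0 0 0 255; 37 -4 -1 0 0 0 255; 43 -3 -1 0 0 0 255; 50 -2 0 0 0 0 255; 50 -2 0 0 0 0 255'
python3 - <<'E'
from h import *
s=read_state(); print(tobox(s['tool_pos']),s['tool_pos'],tip(),s['wrist_force'])
np.set_printoptions(suppress=True)
P=np.array([-.03+.0086,-.06])
for a,r,o in [(.75,.047,.016),(1,.048,.0155),(1.25,.05,.015),(1.4,.05,.014),(1.571,.05,.013),(1.571,.05,.008)]:
    q=P+r*np.array([-np.cos(a),np.sin(a)])-o*np.array([np.sin(a),np.cos(a)])
    print(a,q.round(4),rowt([*box(*q),.0285],-.35))
c=cam('wrist'); save(c,'w13.png')
E
```

```text
time: 15.0
tool_pos: [0.4245, 0.1948, 0.0285]
tcp_rot: [2.066, 1.991, 0.347]
wrist_force: [-0.7, -4.2, -0.8]
width: -0.002
[-0.06754465 -0.03999705] [0.42448583 0.19481169 0.02848151] [-0.07606473 -0.0399255   0.05198476] [-0.67068802 -4.21526382 -0.78915508]
0.75 [-0.0667 -0.0397] [ 0.329  0.804  0.271 -0.002  0.003 -0.001]
1 [-0.0604 -0.028 ] [12.029  6.728  2.391 -0.002  0.003 -0.001]
1.25 [-0.0514 -0.0173] [22.752 15.153  5.419 -0.002  0.003 -0.001]
1.4 [-0.0437 -0.0131] [26.943 22.392  8.034 -0.002  0.003 -0.001]
1.571 [-0.0344 -0.01  ] [30.074 31.136 11.196 -0.002  0.003 -0.001]
1.571 [-0.0294 -0.01  ] [30.084 35.837 12.9   -0.002  0.003 -0.001]
```

View pics/w13.png

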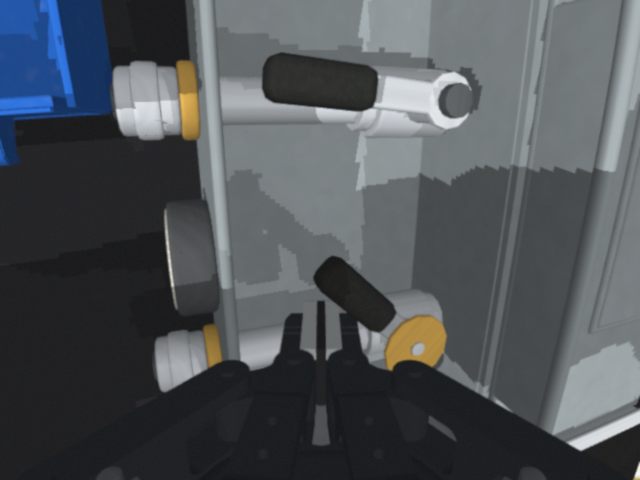

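```bash
python3 -m crank '4 3 1 0 0 0 255; 8 5 2 0 0 0 255; 12 7 2 0 0 0 255; 16 10 3 0 0 0 255; 20 13 5 0 0 0 255; 23 16 6 0 0 0 255; 25 20 7 0 0 0 255; 27 23 8 0 0 0 255; 28 26 9 0 0 0 255; 28 26 9 0 0 0 255'
python3 - <<'E'
from h import *
s=read_state(); print(tobox(s['tool_pos']),s['tool_pos'],tip(),s['wrist_force'])
c=cam('wrist'); save(c,'w14.png')
E
```

```text
time: 16.3
tool_pos: [0.4527, 0.2215, 0.0286]
tcp_rot: [2.068, 1.99, 0.348]
wrist_force: [-4.4, -2.6, -2.2]
width: -0.001
[-0.0402813  -0.01234263] [0.4527082  0.2214867  0.02858064] [-0.04878895 -0.0122827   0.05208843] [-4.43007719 -2.5574087  -2.16625606]
```

View pics/w14.png

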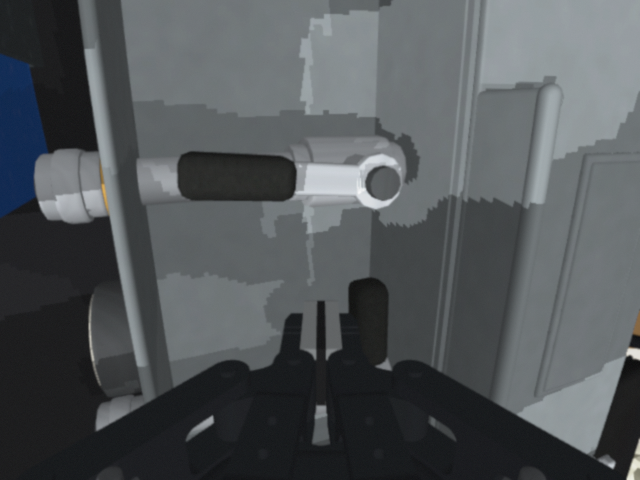

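```bash
python3 -m crank '0 2 1 0 0 0 255; 0 4 1 0 0 0 255; 0 6 2 0 0 0 255; 0 8 3 0 0 0 255; 0 8 3 0 0 0 255'
python3 - <<'E'
from h import *
s=read_state(); print(tobox(s['tool_pos']),s['tool_pos'],tip(),s['wrist_force'])
c=cam('wrist'); save(c,'w15.png')
E
```

```text
time: 16.98
tool_pos: [0.4558, 0.2215, 0.0278]
tcp_rot: [2.076, 1.991, 0.339]
wrist_force: [-44.9, 6.8, 28.8]
width: -0.0
[-0.03719744 -0.0121863 ] [0.45579565 0.22153409 0.02780076] [-0.04550993 -0.01209692  0.05137817] [-44.9151748    6.77034766  28.76398507]
```

View pics/w15.png

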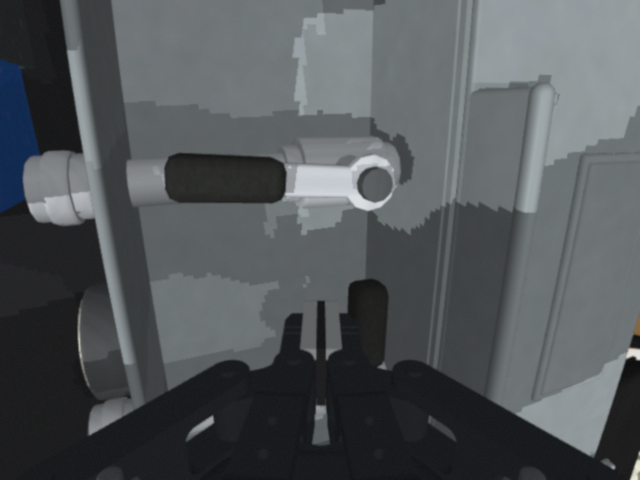

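```bash
python3 -m crank '0 -7 -2 0 0 0 255; 0 -15 -5 0 0 0 255; 0 -22 -8 0 0 0 255; 0 -15 -28 0 0 0 255; 0 -5 -55 0 0 0 255; 0 10 -95 0 0 0 255; 0 20 -125 0 0 0 255; 0 20 -125 0 0 0 255; 0 20 -125 0 0 0 255'
python3 - <<'E'
from h import *
s=read_state(); print(tobox(s['tool_pos']),s['tool_pos'],s['wrist_force'])
c=cam('wrist'); save(c,'w16.png')
c=cam('scene'); save(c,'s16.png',(130,190,250,190),3)
E
```

```text
time: 18.15
tool_pos: [0.4385, 0.2226, 0.1535]
tcp_rot: [2.067, 1.989, 0.351]
wrist_force: [-0.3, 0.2, -0.1]
width: -0.002
[-0.05448536 -0.0117702 ] [0.43853318 0.22256007 0.15349055] [-0.25835886  0.24314951 -0.132544  ]
```

View pics/w16.png

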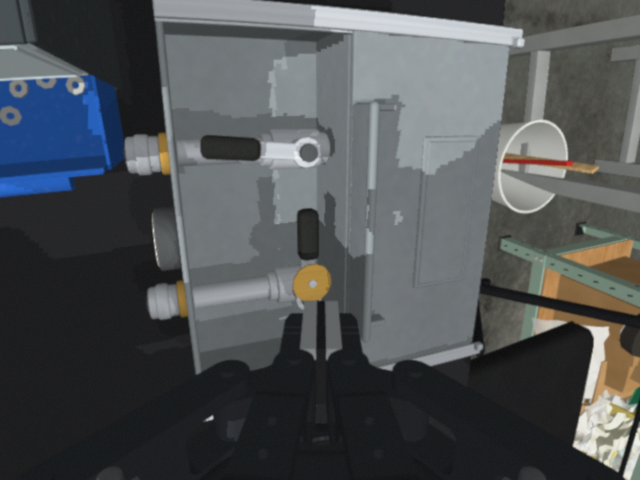

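View pics/s16.png

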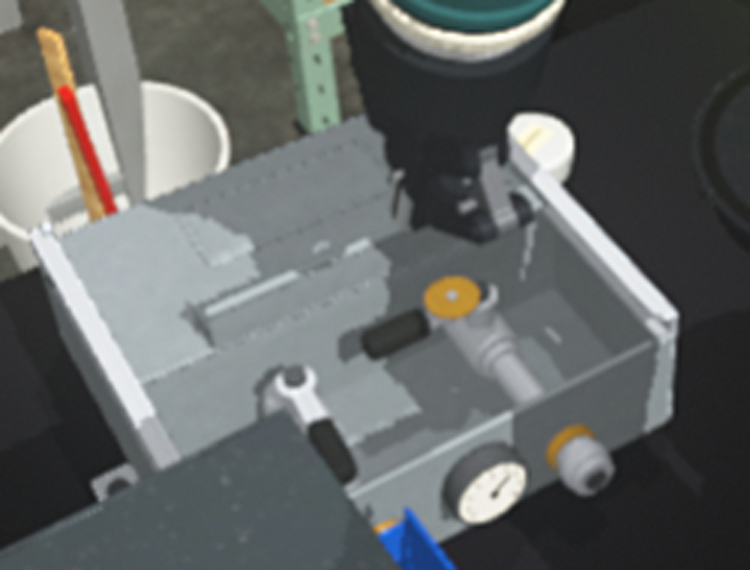

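Run:
```python
from h import *
c=cam('wrist'); 
p=[tobox(p) for p in back(c,[[312.5,284],[308,234],[307.5,212]],.067)]; print('disc,grip,end',np.round(p,4)); d=p[1]-p[0]; print('angle',np.arctan2(d[1],-d[0]))
q=[tobox(p) for p in back(c,[[308,151],[230,148]],.065)]; print('plain',np.round(q,4))
print('flange',[tobox(p).round(4) for p in back(c,[[374,115],[368,290]],.107)])
# edge of deck / bay rear wall and rail ends
print('rails',[tobox(p).round(4) for p in back(c,[[156,15],[521,40],[478,347]],.087)])
t=cam('top'); save(t,'t16.png',(145,165,190,170),4)
```

```text
disc,grip,end [[-0.0309 -0.046 ]
 [-0.0337 -0.0091]
 [-0.0338  0.006 ]]
angle 1.4951993988459658
plain [[-0.0323  0.0451]
 [-0.0809  0.0486]]
flange [array([-0.0082,  0.067 ]), array([-0.0079, -0.0369])]
rails [array([-0.1145,  0.1137]), array([0.1101, 0.1162]), array([ 0.1083, -0.1176])]
```

View pics/t16.png

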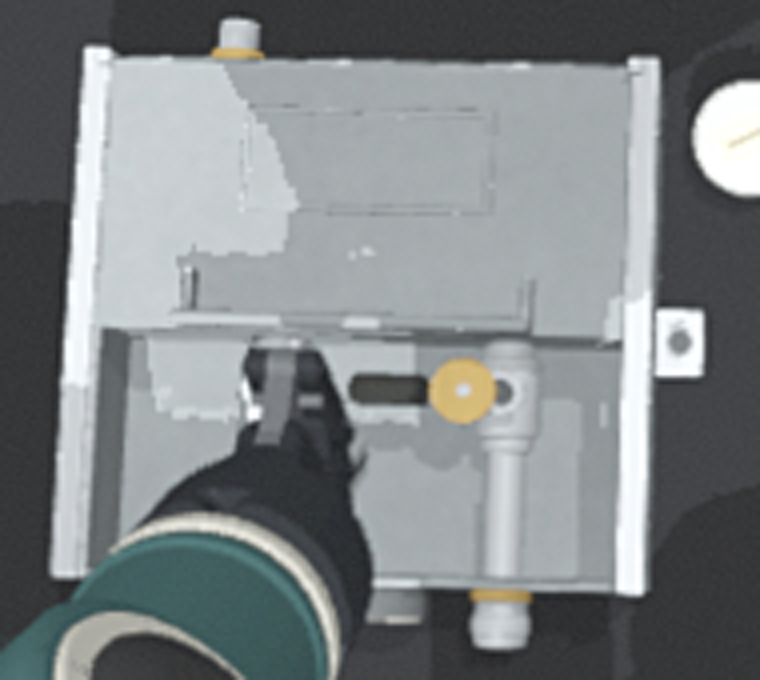

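Run:
```python
from h import *
c=cam('top'); g=lambda a:np.array(a,float)/4+[145,165]-.5+.125
A=back(c,g([[232,328],[487,332],[228,434],[482,437]]),.08); B=back(c,g([[249,107],[495,109],[240,210],[491,212]]),.08)
print([tobox(a).round(4) for a in A],[tobox(a).round(4) for a in B]); print([(tobox(b)-tobox(a)).round(4) for a,b in zip(A,B)])
A=back(c,g([[160,550],[522,562]]),.107);B=back(c,g([[175,318],[530,325]]),.107); print([(tobox(b)-tobox(a)).round(4) for a,b in zip(A,B)],[tobox(a).round(4) for a in B])
p=[tobox(p) for p in back(c,g([[505,391],[463,391],[388,389],[350,388]]),.066)]; print(np.round(p,4)); d=p[3]-p[0]; print(np.arctan2(d[1],-d[0]))
im=c['pixels'].astype(int)
# brass & dark sleeve centroids
roi=im[245:275,225:290]; 
br=(roi[...,0]-roi[...,2]>60); dk=(roi.sum(2)<190)&(np.arange(225,290)[None]>231)&(np.arange(225,290)[None]<253)&(np.arange(245,275)[:,None]>255)&(np.arange(245,275)[:,None]<269)
u=[np.argwhere(m).mean(0)[::-1]+[225,245] for m in (br,dk)]; print(u,dk.sum())
w=[tobox(back(c,[u[0]],.069)[0]),tobox(back(c,[u[1]],.066)[0])]; d=w[1]-w[0]; print(np.round(w,4),np.arctan2(d[1],-d[0]))
```

```text
[array([-0.0063,  0.0559]), array([-0.0055, -0.0546]), array([-0.052 ,  0.0552]), array([-0.0506, -0.0542])] [array([0.0912, 0.0539]), array([ 0.0924, -0.0543]), array([0.0454, 0.0552]), array([ 0.0468, -0.0544])]
[array([ 0.0975, -0.0021]), array([0.0979, 0.0003]), array([0.0974, 0.0001]), array([ 0.0974, -0.0002])]
[array([ 0.0966, -0.0008]), array([0.0979, 0.0001])] [array([-0.0056,  0.0733]), array([-0.0051, -0.0759])]
[[-0.0295 -0.0617]
 [-0.03   -0.0434]
 [-0.0299 -0.0105]
 [-0.0298  0.0061]]
1.566198107030862
[array([260.24867725, 262.1957672 ]), array([247.03846154, 261.53846154])] 26
[[-0.0299 -0.0435]
 [-0.0291 -0.02  ]] 1.6064210452531633
```

```bash
python3 -m crank '0 10 -30 0 0 0 255; 0 10 -30 0 0 0 255; 0 10 -30 0 0 0 255'
python3 - <<'E'
from h import *
s=read_state(); print(s['tool_pos'],s['wrist_force'],np.abs(s['joint_vel']).max())
print(job.finish_job())
E
```

```text
time: 18.77
tool_pos: [0.4375, 0.2226, 0.1847]
tcp_rot: [2.067, 1.99, 0.35]
wrist_force: [0.1, -0.2, -0.1]
width: 0.0
[0.43745493 0.22258742 0.1846678 ] [ 0.06173134 -0.1509226  -0.08957846] 0.01627065174956603
the job is handed in; nothing more can be done
None
```

I pushed the cover back to its stop and turned the tagged lever (the right one) a quarter turn to its stop, using only the shut fingertips. I then lifted clear and handed the job in at about 18.8 s.

- **Cover:** the pictures show it moved about 97.5 mm (±1–2 mm) from where it started. That is below the 100 mm mark on its own, so "fully open" rests on two things. It was already some millimetres open at the start, and it stopped hard, with about 24 N at the wrist against 4 N of friction. I did not nudge it again to confirm.
- **Tagged lever:** the top camera put it at about 1.57 rad, and a rougher reading from the top image gave 1.61. The tilted wrist view gave 1.50. All three are above 1.47. It also met its stop, where the wrist force reached about 53 N.
- **Other things:** the plain lever read within about 3 mm of its earlier position, across different views. The tin stood in the same place in the pictures. I did not re-measure the screwdriver and the clock movement at the end, but the arm did not come near them at working height. The wrist force was about 0 N when I handed in.
- **What went wrong on the way:** my first two pushes passed just over the flange without moving the cover. The fingertips sit roughly 15–25 mm higher than the reported TCP, so I lowered the tool to suit.

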